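Line up microscope objectives by length

TASK

Line the four microscope objectives up by length on the row of round black pads on the white tray: the shortest on the pad next to the green block, then each longer one on the next pad, so that the longest is next to the black block. Each must end standing upright, nose up as now, in the middle of its pad. They are delicate optics, so set them down gently without dropping any or tipping any over.

Things in the scene. Friction and masses are not known exactly. Their poses are not given: they have to be found in the camera images.
- obj_red: the shortest microscope objective, a loose steel cylinder with a red shoulder, standing nose up, 35 mm high. From the bottom: brass thread 26 mm across and 5 mm high, straight steel barrel 34 mm across up to 24 mm (grip it here), red shoulder that tapers from 34 to 16 mm across up to 32 mm, then a dark nose 13 mm across. About 100 g, varying by up to 30 percent. Origin: centre of its underside; z up along its axis; round, so its yaw means nothing.
- obj_yellow: the second shortest microscope objective, a loose steel cylinder with a yellow shoulder, standing nose up, 44 mm high. From the bottom: brass thread 26 mm across and 5 mm high, straight steel barrel 34 mm across up to 33 mm (grip it here), yellow shoulder that tapers from 34 to 16 mm across up to 41 mm, then a dark nose 13 mm across. About 140 g, varying by up to 30 percent. Origin: centre of its underside; z up along its axis; round, so its yaw means nothing.
- obj_blue: the second longest microscope objective, a loose steel cylinder with a blue shoulder, standing nose up, 53 mm high. From the bottom: brass thread 26 mm across and 5 mm high, straight steel barrel 34 mm across up to 42 mm (grip it here), blue shoulder that tapers from 34 to 16 mm across up to 50 mm, then a dark nose 13 mm across. About 180 g, varying by up to 30 percent. Origin: centre of its underside; z up along its axis; round, so its yaw means nothing.
- obj_white: the longest microscope objective, a loose steel cylinder with a white shoulder, standing nose up, 62 mm high. From the bottom: brass thread 26 mm across and 5 mm high, straight steel barrel 34 mm across up to 51 mm (grip it here), white shoulder that tapers from 34 to 16 mm across up to 59 mm, then a dark nose 13 mm across. About 220 g, varying by up to 30 percent. Origin: centre of its underside; z up along its axis; round, so its yaw means nothing.
- pad_a: round black rubber pad, 48 mm across, at the +y end (the robot's left) of the row: one of four alike in a straight row at 66 mm spacing on a fixed white tray (365 x 75 mm, top 10 mm above the bench; the row runs along its length). Fixed. Origin: centre of the pad's upper face, 12 mm above the bench; z up, y along the row towards pad_a, x across the row.
- pad_b: round black rubber pad, 48 mm across, second from the +y end: one of four alike in a straight row at 66 mm spacing on a fixed white tray (365 x 75 mm, top 10 mm above the bench; the row runs along its length). Fixed. Origin: centre of the pad's upper face, 12 mm above the bench; z up, y along the row towards pad_a, x across the row.
- pad_c: round black rubber pad, 48 mm across, third from the +y end: one of four alike in a straight row at 66 mm spacing on a fixed white tray (365 x 75 mm, top 10 mm above the bench; the row runs along its length). Fixed. Origin: centre of the pad's upper face, 12 mm above the bench; z up, y along the row towards pad_a, x across the row.
- pad_d: round black rubber pad, 48 mm across, at the -y end of the row: one of four alike in a straight row at 66 mm spacing on a fixed white tray (365 x 75 mm, top 10 mm above the bench; the row runs along its length). Fixed. Origin: centre of the pad's upper face, 12 mm above the bench; z up, y along the row towards pad_a, x across the row.
- block_green: green plastic block fixed on the tray at one end of the row (which end differs from start to start), marks the short end of the row: the shortest objective goes on the pad beside it. 50 mm across the row, 30 mm along it, 20 mm high, its middle 58 mm from the middle of the nearest pad. Origin: centre of its underside, 10 mm above the bench; z up.
- block_black: black plastic block fixed on the tray at one end of the row (which end differs from start to start), marks the long end of the row: the longest objective goes on the pad beside it. 50 mm across the row, 30 mm along it, 20 mm high, its middle 58 mm from the middle of the nearest pad. Origin: centre of its underside, 10 mm above the bench; z up.

How it is judged:
By the outcome, as a careful person would: the job done as asked, in the order asked, and still so for the second after the job is handed in, with the robot touching nothing.
It also fails if it takes over 120 s, if anything falls off the work surface, if the arm or the gripper's body presses on something with over 40 N, if the wrist force passes 120 N, or if a joint passes its speed limit or range.

ROBOT

A 6-joint arm with a two-finger parallel gripper is mounted at the origin on the work surface. World frame = base frame: x ahead of the robot, y to its left, z up, the work surface at z = 0. Lengths are in m, angles in rad, forces in N, time in s.
With the tool pointing down it reaches from about 0.325 to 0.775 m from the base axis. Payload 5.5 kg.
Tool frame: the origin (TCP) lies between the finger pads; the fingertips stand 8 mm ahead of it and the grasp point (between the pads) lies 11 mm behind it (tcp_to_tips is the distance from the TCP to the fingertips, in m); z points along the fingers, y is the line along which they close (so a half turn about z gives the same grasp; the last joint's range is limited). The gripper opens to 88 mm and grips with 3 to 60 N. Pads are 20 mm wide; open, the fingers measure 115 mm over their backs; the gripper's body (75 mm by 178 mm) begins 61 mm behind the grasp point.
Start: joints at [-1.309, 0.091, 1.231, -0, 1.82, -0.057], TCP at [0.188, -0.57, 0.231] pointing down, gripper open.
Joint ranges: [-2.87, 2.87], [-0.86, 2.18], [0.17, 2.46], [-1.51, 4.65], [0.06, 2.69], [-2.65, 2.65]. Speed limits (rad/s): [2.57, 2.57, 3.01, 3.14, 3.14, 3.14].

INTERFACE

Orientations are given as a unit quaternion [w, x, y, z].
In Python, from bench import * gives the robot as it stands. Calls block until the motion is done:
- move_to(position, orientation): joint-space move of the TCP to a pose.
- move_l(position, speed=0.15, orientation=None): straight line of the TCP; orientation=None keeps the orientation; speed is the mean speed in m/s.
- movej(angles): joint-space move.
- gripper_open() and close(): open the fingers fully, or close them until they stop; the grip force is fixed at half the most.
- hold(seconds).
- inverse_kinematics(position, orientation): joint angles nearest the present ones, or None.
- state(): the state.
- get_image(name): name is "scene" or "top" or "wrist"; returns a dict with "frame" (480x640x3 uint8, blue, green, red), "depth" (480x640 float32, m along the optical axis (not along the pixel's ray), 0 where there is no reading), "camera_matrix" (3x3 intrinsics, pixels), "k1" (the pictures are not rectified: a ray, as slopes to the right and down, at radius r is drawn at 1 + k1 r^2 times it, then the intrinsics apply), "view" (4x4, takes a point from world to camera coordinates). Camera axes: x right, y up, looking along -z (the intrinsics and any distortion apply to the point x, -y, -z); pixel columns grow to the right and rows downward; lengths in m; the calibration is good to about 2 mm. A picture is of the moment at which its call begins.
A pose or a line that the arm cannot do raises IKError and nothing moves.
- job_done(): hands the job in; it is judged then, once.
The state is a dict: "time": time; "joint_pos": joint angles; "dq": joint speeds; "joint_torque": joint torques, N m; "ee_pos": TCP position; "ee_rot": TCP orientation; "ft_force": force on the tool from outside, world axes, zero at the start; "moment": the same for the moment, N m; "finger_gap": finger opening in m; "finger_force": force on a finger pad.
Only numpy, scipy, OpenCV 4.12 (cv2) and the standard library are available. Lean on these libraries where they do the work, as an engineer would, in place of code of your own. Each camera call takes 0.05 s, during which the arm holds its last target. There are 200 camera calls.

## Working session

There is one attempt and no reset: what is moved stays moved. The work goes in short steps, each a Python script; the robot and the scene stay as the last script left them, time stands still between calls to the robot, and variables do not carry over. Pictures are saved under pics/ and viewed, at most 14 in all, crops included, and the job is handed in when it is done.

```bash
mkdir -p pics; ls
python3 - <<'E'
from bench import *
import cv2
for n in("top","scene"):
    d=get_image(n); cv2.imwrite(f"pics/{n}0.png",d["frame"]); print(n,d["camera_matrix"],d["k1"],d["view"])
s=state();print(s["time"],s["ee_rot"],s["finger_gap"])
E
```

```text
pics
top [[608.04251396   0.         318.40909573]
 [  0.         608.04251396 249.94892334]
 [  0.           0.           1.        ]] 0.06739239045279553 [[-9.85748302e-04 -9.99713258e-01  2.39255313e-02 -7.60746541e-03]
 [ 9.91355901e-01  2.16199947e-03  1.31182329e-01 -5.73408261e-01]
 [-1.31196441e-01  2.38480294e-02  9.91069506e-01 -9.22673840e-01]
 [ 0.00000000e+00  0.00000000e+00  0.00000000e+00  1.00000000e+00]]
scene [[502.93891727   0.         318.83007568]
 [  0.         502.93891727 238.87471506]
 [  0.           0.           1.        ]] -0.09548105163607454 [[-0.51444627  0.85735274  0.01706789  0.28043574]
 [-0.66177877 -0.40959437  0.62791824  0.33798702]
 [ 0.54533833  0.31173503  0.77809214 -1.29954848]
 [ 0.          0.          0.          1.        ]]
0.1 [-8.61623363e-04  9.87322403e-01  1.58725310e-01 -8.13277381e-05] 0.08765848044775175
```

View pics/top0.png

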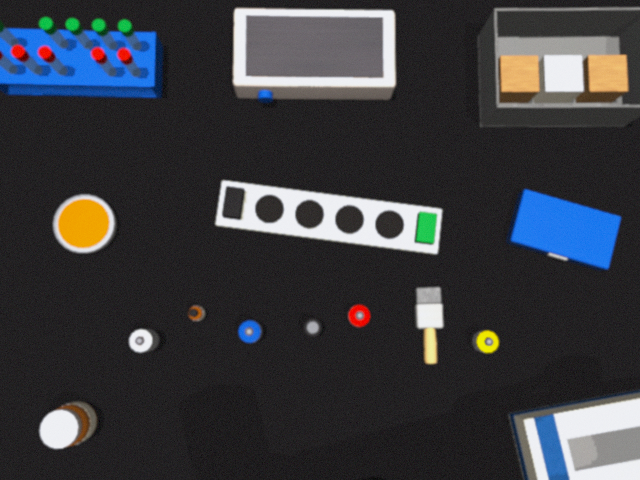

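View pics/scene0.png

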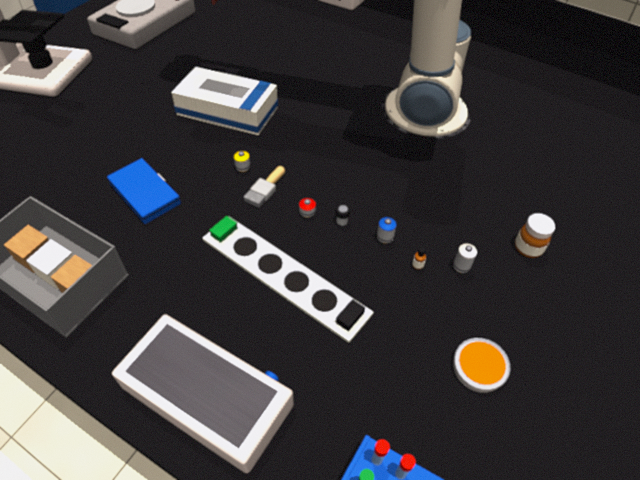

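The top view shows the green block at the right (427,228), which is the -y end, and the black block at (233,203). The pads run from (269,208) to (390,224). The objectives are white (142,341), blue (250,331), red (360,315) and yellow (487,342). So red goes on pad_d, yellow on c, blue on b and white on a. The scene view agrees.

```bash
cat > h.py <<'E'
from bench import *
import cv2, numpy as np
H=dict(red=.035,yellow=.044,blue=.053,white=.062)
def ray(d,uv,z):
    K=d["camera_matrix"];V=d["view"]
    p=(np.array(uv)-[K[0,2],K[1,2]])/[K[0,0],K[1,1]]; q=p.copy()
    for _ in range(20): q=p/(1+d["k1"]*(q@q))
    R,t=V[:3,:3],V[:3,3]; c=-R.T@t; r=R.T@np.array([q[0],-q[1],-1])
    return c+r*(z-c[2])/r[2]
def proj(d,P):
    K=d["camera_matrix"];c=d["view"]@np.append(P,1); q=np.array([c[0],-c[1]])/-c[2]
    q=q*(1+d["k1"]*(q@q)); return q*[K[0,0],K[1,1]]+[K[0,2],K[1,2]]
def mask(f,n):
    h=cv2.cvtColor(f,cv2.COLOR_BGR2HSV)
    r=dict(red=[(0,130,70),(8,255,255)],yellow=[(22,130,70),(35,255,255)],blue=[(100,130,60),(125,255,255)],white=[(0,0,190),(180,40,255)])[n]
    return cv2.inRange(h,*map(np.array,r))
def shoulder(d,n,P,rad):
    """shoulder rim near expected world P (lower rim plane) -> axis xy"""
    m=mask(d["frame"],n); g=np.zeros_like(m); u=proj(d,P); cv2.circle(g,tuple(int(round(x)) for x in u),rad,255,-1)
    cs,_=cv2.findContours(m&g,cv2.RETR_EXTERNAL,cv2.CHAIN_APPROX_NONE)
    if not cs: return None
    c,r=cv2.minEnclosingCircle(np.concatenate([k for k in cs if len(k)>8])); return ray(d,c,H[n]-.011),r,c
def down(phi): return [0,np.cos(phi/2),np.sin(phi/2),0]
E
python3 - <<'E'
from h import *
d=get_image("top"); px=dict(red=(360,315),yellow=(487,342),blue=(250,331),white=(141,341))
out={}
for n,u in px.items():
    p,r,c=shoulder(d,n,ray(d,u,H[n]-.011),22); print(n,p.round(4),r,c); out[n]=p.tolist()
b=cv2.threshold(cv2.cvtColor(d["frame"],cv2.COLOR_BGR2GRAY),110,255,cv2.THRESH_BINARY_INV)[1]
cs,_=cv2.findContours(b,cv2.RETR_LIST,cv2.CHAIN_APPROX_NONE); P=[]
for c in cs:
    (x,y),(w,h),_=cv2.minAreaRect(c)
    if 250<x<410 and 195<y<240 and 22<w<40 and 22<h<40:
        M=cv2.moments(c);P.append(ray(d,(M['m10']/M['m00'],M['m01']/M['m00']),.012))
P=np.array(sorted(P,key=lambda p:-p[1]));print(P.round(4))
v=np.polyfit([1.5,.5,-.5,-1.5],P,1); print(np.linalg.norm(v[0]),np.degrees(np.arctan2(v[0][1],v[0][0])))
import json
a=np.arctan2(v[0][1],v[0][0]); pads=[(v[1]+ k*.066*np.array([np.cos(a),np.sin(a),0])).tolist() for k in(1.5,.5,-.5,-1.5)]
print(np.round(pads,4))
json.dump(dict(obj=out,pads=pads,a=a),open("m.json","w"))
for phi in(a,a-np.pi):
    for p in list(out.values())+pads: print(inverse_kinematics([p[0],p[1],.15],down(phi)))
E
```

```text
red [ 0.4712 -0.0718  0.024 ] 11.91113567352295 (359.0745544433594, 315.24560546875)
yellow [ 0.4312 -0.2708  0.033 ] 12.194679260253906 (487.6388854980469, 341.27777099609375)
blue [0.4467 0.0998 0.042 ] 12.281244277954102 (249.0, 331.0909118652344)
white [0.4342 0.2621 0.051 ] 11.401854515075684 (140.0, 340.0)
[[ 0.645   0.0727  0.012 ]
 [ 0.6364  0.0074  0.012 ]
 [ 0.628  -0.058   0.012 ]
 [ 0.6196 -0.1234  0.012 ]]
0.06592473149821362 82.62777060914915
[[ 0.645   0.0729  0.012 ]
 [ 0.6365  0.0074  0.012 ]
 [ 0.6281 -0.058   0.012 ]
 [ 0.6196 -0.1235  0.012 ]]
[-2.22617661e-01 -2.45938349e-01  1.69302588e+00 -4.44089210e-16
  1.69450512e+00 -9.39479845e-02]
[-6.27600891e-01 -1.55704083e-01  1.61463638e+00 -4.44089210e-16
  1.68266036e+00 -4.98931215e-01]
[ 1.45353595e-01 -2.99573339e-01  1.73715568e+00 -4.44089210e-16
  1.70401031e+00  2.74023271e-01]
[ 4.76010696e-01 -1.61200818e-01  1.61956198e+00 -4.44089210e-16
  1.68323149e+00  6.04680372e-01]
[ 6.00892115e-02  2.22213802e-01  1.22849526e+00 -4.44089210e-16
  1.69088359e+00  1.88758888e-01]
[-4.17948650e-02  1.88201621e-01  1.26706957e+00 -4.44089210e-16
  1.68632146e+00  8.68748111e-02]
[-1.46088220e-01  1.72423548e-01  1.28471063e+00 -4.44089210e-16
  1.68445847e+00 -1.74185441e-02]
[-2.50587860e-01  1.75240863e-01  1.28157248e+00 -4.44089210e-16
  1.68477931e+00 -1.21918183e-01]
None
[-6.27600891e-01 -1.55704083e-01  1.61463638e+00 -4.44089210e-16
  1.68266036e+00  2.64266144e+00]
None
[ 4.76010696e-01 -1.61200818e-01  1.61956198e+00 -4.44089210e-16
  1.68323149e+00 -2.53691228e+00]
None
None
None
None
```

Run:
```python
from h import *
import json
m=json.load(open("m.json")); q=down(m["a"]); x,y,z=m["obj"]["red"]
move_to([x,y,.17],q); hold(.2)
d=get_image("wrist"); s=state(); print(s["time"],s["ee_pos"],s["ft_force"]); f=d["frame"].copy()
print(np.linalg.inv(d["view"])[:3].round(3), d["k1"])
print(shoulder(d,"red",np.array([x,y,z]),90), proj(d,[x,y,z]))
print(ray(d,shoulder(d,"red",np.array([x,y,z]),90)[2],.024))
cv2.imwrite("pics/w1.png",f)
```

```text
2.4667 [ 0.47124853 -0.07232464  0.16998384] [0.18211591 0.75610065 0.5063308 ]
[[ 0.991  0.125  0.039  0.483]
 [-0.131  0.947  0.292  0.007]
 [-0.001 -0.295  0.956  0.324]] -0.060491268223196476
(array([ 0.47250069, -0.07363627,  0.024     ]), 18.33721923828125, (320.0, 227.5)) [318.41716849 225.80557277]
[ 0.47250069 -0.07363627  0.024     ]
```

View pics/w1.png

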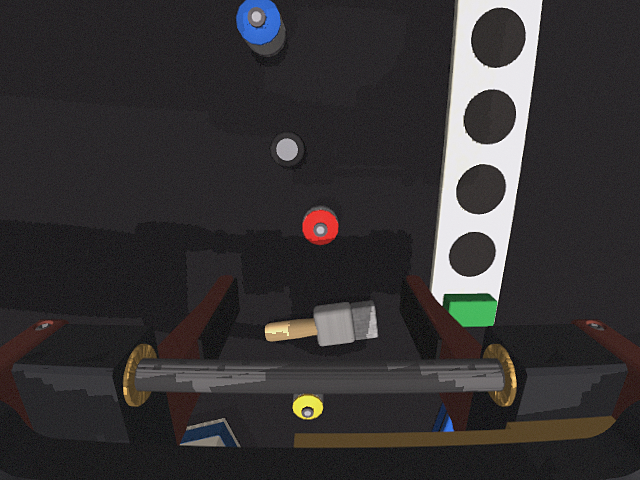

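The wrist view puts red at (320,227), within 2 mm of the top-view fix, with clear space for the fingers. I'll check the pads from this view, then do red.

```bash
cat >> h.py <<'E'
import json
m=json.load(open("m.json")); q=down(m["a"])
GZ=dict(red=.0105,yellow=.011,blue=.013,white=.017)   # TCP height at grasp
def pick(n,xy):
    move_l([*xy,GZ[n]+.04],.12); move_l([*xy,GZ[n]],.05); close(); hold(.2)
    s=state(); print(n,"gap",s["finger_gap"],"F",s["finger_force"],"t",s["time"])
    assert .030<s["finger_gap"]<.038
    move_l([*xy,.13],.15)
def place(n,xy):
    z=GZ[n]+.012; move_l([*xy,.13],.2); move_l([*xy,z+.012],.12); move_l([*xy,z+.003],.03); hold(.2)
    f0=state()["ft_force"][2]; h=z+.003
    while h>z-.003:
        h-=.0005; move_l([*xy,h],.01); df=state()["ft_force"][2]-f0
        if df>1.5: break
    print(n,"down at",h-z,"df",df); hold(.1); gripper_open(); hold(.2); move_l([*xy,.10],.1)
    print("t",state()["time"])
E
python3 - <<'E'
from h import *
d=get_image("wrist")
b=cv2.threshold(cv2.cvtColor(d["frame"],cv2.COLOR_BGR2GRAY),110,255,cv2.THRESH_BINARY_INV)[1]
cs,_=cv2.findContours(b,cv2.RETR_CCOMP,cv2.CHAIN_APPROX_NONE)
for c in cs:
    (x,y),(w,h),_=cv2.minAreaRect(c)
    if 440<x<540 and y<280 and 35<w<65 and 35<h<65:
        M=cv2.moments(c);print(ray(d,(M['m10']/M['m00'],M['m01']/M['m00']),.012).round(4))
xy=(.4718,-.0726)
pick("red",xy); place("red",m["pads"][3][:2])
d=get_image("wrist"); p=m["pads"][3]; u=proj(d,p); print(u); cv2.imwrite("pics/w2.png",d["frame"])
d=get_image("top");cv2.imwrite("pics/t2.png",cv2.resize(d["frame"][170:270,200:460],None,fx=3,fy=3))
E
```

```text
[ 0.6208 -0.124   0.012 ]
[ 0.6291 -0.0588  0.012 ]
[0.6376 0.0065 0.012 ]
[0.646  0.0717 0.012 ]
red gap 0.033310404886249964 F 30.000014184788597 t 5.7
red down at -0.0005000000000000039 df 4.26707325038107
t 13.125
[319.02512753 246.3844883 ]
```

View pics/w2.png

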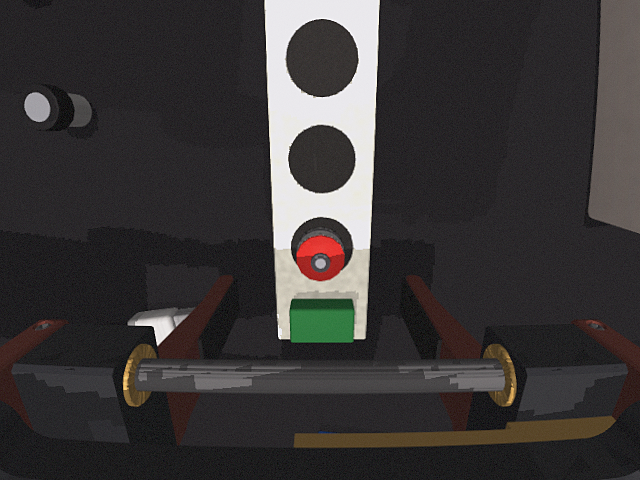

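Red stands upright on pad_d, rim centre about (320,257), sideways centred on the pad to about 1 mm. Next I'll measure its offset along the row from this view, then move yellow and blue.

```bash
cat >> h.py <<'E'
PADS=np.array(m["pads"])[:,:2]+[.0006,-.0004]
def rim(d,n,xy,zb):
    P=np.array([*xy,zb+H[n]-.011]); m_=shoulder(d,n,P,60); return ray(d,m_[2],P[2])[:2]
def look(n):
    """object over the open gripper's approach point: refine xy with wrist, mean with top fix"""
    t=np.array(m["obj"][n][:2]); move_to([*t,.17],q); hold(.2)
    w=rim(get_image("wrist"),n,t,0); print(n,"top",t.round(4),"wrist",w.round(4)); return (t+w)/2
E
python3 - <<'E'
from h import *
d=get_image("wrist"); print("red at",rim(d,"red",PADS[3],.012),PADS[3])
b=cv2.threshold(cv2.cvtColor(d["frame"],cv2.COLOR_BGR2GRAY),110,255,cv2.THRESH_BINARY_INV)[1]
for c in cv2.findContours(b,cv2.RETR_CCOMP,cv2.CHAIN_APPROX_NONE)[0]:
    (x,y),(w,h),_=cv2.minAreaRect(c)
    if 290<x<350 and y<200 and 45<w<90: M=cv2.moments(c);print("pad",ray(d,(M['m10']/M['m00'],M['m01']/M['m00']),.012).round(4))
print(PADS)
move_l([*PADS[3],.17],.2)
xy=look("yellow"); pick("yellow",xy); place("yellow",PADS[2]); move_l([*PADS[2],.17],.2)
xy=look("blue"); pick("blue",xy); place("blue",PADS[1]); move_l([*PADS[1],.17],.2)
d=get_image("wrist"); cv2.imwrite("pics/w3.png",d["frame"])
E
```

```text
red at [ 0.62004957 -0.12434555] [ 0.62018539 -0.12389799]
pad [ 0.6298 -0.0586  0.012 ]
pad [0.6384 0.0067 0.012 ]
[[ 0.64559174  0.07246523]
 [ 0.63712296  0.00701083]
 [ 0.62865417 -0.05844358]
 [ 0.62018539 -0.12389799]]
yellow top [ 0.4312 -0.2708] wrist [ 0.4328 -0.2712]
yellow gap 0.03332392320901455 F 29.999982118606567 t 18.15
yellow down at -0.0005000000000000039 df 4.254062503873401
t 26.2167
blue top [0.4467 0.0998] wrist [0.4474 0.0972]
blue gap 0.033630941552406694 F 29.99998837709427 t 31.0667
blue down at -0.0005000000000000039 df 3.6529869523222027
t 38.7
```

View pics/w3.png

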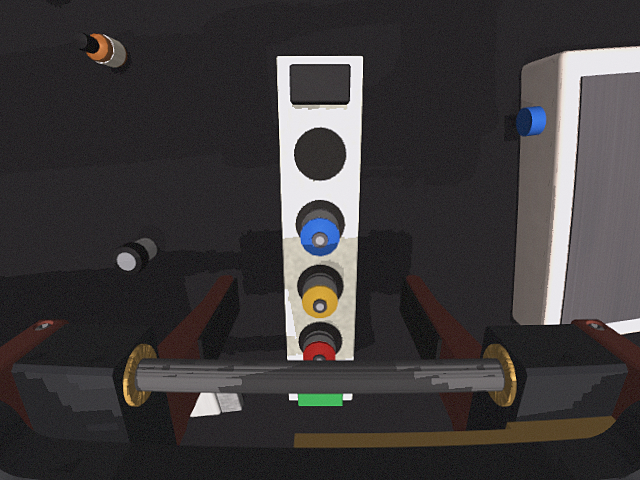

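Blue (320,237) and yellow (320,300) stand upright and centred across their pads, and pad_a at (320,154) is free. White is next.

Run:
```python
from h import *
xy=look("white"); t=np.array(m["obj"]["white"][:2])
if np.linalg.norm(xy-t)>.0025: xy=t+[.0006,-.0008]
pick("white",xy); place("white",PADS[0]); move_l([*PADS[0],.2],.2)
mid=PADS.mean(0)-[0.0,0.02]; move_to([*mid,.25],q); hold(.2)
d=get_image("wrist"); cv2.imwrite("pics/w4.png",d["frame"])
for i,n in enumerate(["white","blue","yellow","red"]):
    try: print(n,(rim(d,n,PADS[i],.012)-PADS[i]).round(4))
    except Exception as e: print(n,e)
```

```text
white top [0.4342 0.2621] wrist [0.4347 0.2592]
white gap 0.03340368834603191 F 29.99996686887016 t 43.85
white down at -0.0005000000000000039 df 2.531269784585332
t 51.7333
white [0.0002 0.0002]
blue [ 0.0007 -0.0005]
yellow [ 0.0003 -0.0007]
red [-0.0003 -0.0003]
```

View pics/w4.png

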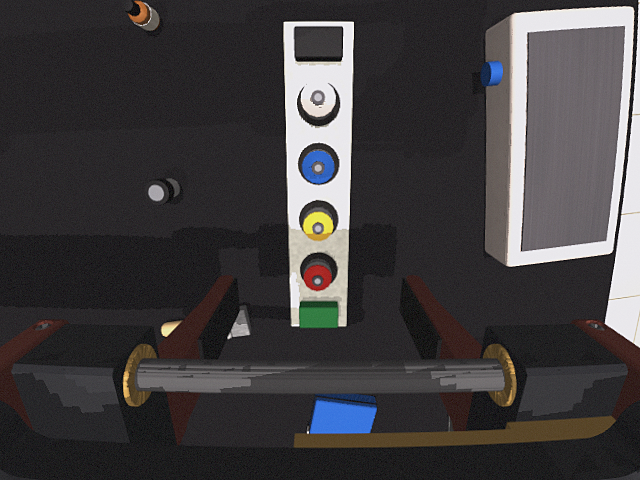

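All four stand upright on their pads: white (318,98), blue (318,165), yellow (318,225) and red (318,277). Each measures within 1 mm of its pad centre.

```bash
python3 -c "
from bench import *
print(job_done())"
```

```text
the job is handed in; nothing more can be done
None
```

The job is handed in: red, yellow, blue and white stand upright on pads d, c, b and a (green block to black block), each measured within about 1 mm of its pad centre, after about 55 s of robot time.

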